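Make up two measuring kits of machined parts

ROBOT

A 6-joint arm with a two-finger parallel gripper is mounted at the origin on the work surface. World frame = base frame: x ahead of the robot, y to its left, z up, the work surface at z = 0. Lengths are in m, angles in rad, forces in N, time in s.
With the tool pointing down it reaches from about 0.35 to 0.775 m from the base axis. Payload 7.3 kg.
Tool frame: the origin (TCP) lies between the finger pads; the fingertips stand 25 mm ahead of it and the grasp point (between the pads) lies 6 mm ahead of it; y points along the fingers, z is the direction in which the jaws open and shut, and the axes are right-handed (so a half turn about y gives the same grasp; the last joint's range is limited). The gripper opens to 92 mm and grips with 3 to 60 N. Pads are 19 mm wide; open, the fingers measure 130 mm over their backs; the gripper's body (75 mm by 190 mm) begins 47 mm behind the grasp point.
Start: joints at [0.961, 0.342, 1.524, -0, 1.275, -0.146], TCP at [0.235, 0.47, 0.252] pointing down, gripper open.
Joint ranges: [-2.53, 2.53], [-0.77, 2.02], [0.04, 2.7], [-1, 4.14], [0.28, 2.66], [-3.11, 3.11]. Speed limits (rad/s): [2.57, 2.57, 3.14, 3.14, 3.14, 3.14].

INTERFACE

Orientations are given as [roll, pitch, yaw] about the fixed x, y, z axes, in that order (R = Rz(yaw) Ry(pitch) Rx(roll)).
In Python, from cell import sensors, read_camera, hand_in gives the robot as it stands. The module is installed in compiled form; this text tells all that it offers.
- The arm moves only by the tool send_rows, never from a script. Its argument "motion" is a list that holds one entry, the list of rows, each a list of 4 numbers: the shift along the tool's x, y, z in m, then the turn about the tool's y in degrees. In form: [[[tx, ty, tz, twist], ...]]. A call has 1 to 8 rows; each row is the pose to reach, as a shift and turn from the pose measured when the call began, along the tool's axes at that moment; what a row does not reach only later rows make up. A row lasts 1/10 s, in which the tool goes at most 50 mm and 8.59 degrees, less where a joint would pass 70% of its speed; a pose out of reach is approached as far as the arm can. A call with a gripper value outside its range is refused whole. "gripper" is the opening, from 0 (shut) to 1 (fully open), set as the call begins (left out, the last holds). The fingers move at their own pace and stop on an object; "grip_force" is the grip in N (left out, the last holds). Time passes only in rows, so rows that repeat a pose let the fingers close. It gives the time, the measured TCP pose, the force and the opening at its end, in the units of the state.
- sensors.observe(): the state, without advancing time (a new reading comes with each control period).
- read_camera(name): name is "scene" or "top"; returns a dict with "frame" (400x640x3 uint8, red, green, blue), "fx", "fy", "cx", "cy" (pixels), "extrinsics" (4x4, takes a point from world to camera coordinates). Camera axes: x right, y up, looking along -z (the intrinsics and any distortion apply to the point x, -y, -z); pixel columns grow to the right and rows downward; lengths in m; the calibration is good to about 2 mm. A picture is of the moment at which its call begins. There is no depth.
- hand_in(): hands the job in, once; it reports no verdict.
The state is a dict: "time": time; "qpos": joint angles; "qvel": joint speeds; "joint_efforts": joint torques, N m; "tool_pos": TCP position; "tool_rot": TCP orientation; "contact_force": force on the tool from outside, world axes, zero at the start; "torque": the same for the moment, N m; "opening": finger opening in m.
Only numpy, scipy, OpenCV 4.12 (cv2) and the standard library are available. Lean on these libraries where they do the work, as an engineer would, in place of code of your own. Each camera call takes 0.05 s, during which the arm holds its last target.

TASK

Make up the two kits for the measuring machine. Three-pocket tray, from the robot's left to its right: the small collar, the hexagonal nut, the thick plug; two-pocket tray: the large collar in the robot's left pocket and the thin pin in its right pocket, each part standing upright in the middle of its pocket. Leave the flanged stud, the magnifier and the caliper where they are.

Things in the scene. Friction and masses are not known exactly. Their poses are not given: they have to be found in the camera images.
- large_collar: Large collar: a plain ring 54 mm across and 40 mm high with a 30 mm through bore. Bare machined steel, standing upright on the bench at the start. Origin at the centre of its underside, z up along its axis.
- small_collar: Small collar: a plain ring 36 mm across and 40 mm high with a 20 mm through bore. Bare machined steel, standing upright on the bench at the start. Origin at the centre of its underside, z up along its axis.
- thick_plug: Thick plug: a solid plain cylinder 44 mm across and 40 mm high, no bore. Bare machined steel, standing upright on the bench at the start. Origin at the centre of its underside, z up along its axis.
- thin_pin: Thin pin: a solid plain cylinder 22 mm across and 60 mm high. Bare machined steel, standing upright on the bench at the start. Origin at the centre of its underside, z up along its axis.
- hex_nut: Hexagonal nut: a six-sided block 40 mm across its flats (46 mm across corners), 40 mm high; the dark round mark of its thread is 24 mm across on the top, and does not go deep. Bare machined steel, standing upright on the bench at the start. Origin at the centre of its underside, z up along its axis. One pair of flats faces +x and -x of its frame, the others follow every 60 degrees.
- flanged_stud: Flanged stud, not wanted in any kit: a round flange 52 mm across and 8 mm thick below with four small dark dots, a solid boss 28 mm across above it, 38 mm high in all. Bare machined steel, standing upright on the bench at the start. Origin at the centre of its underside, z up along its axis.
- tray_three: Three-pocket kit tray, 232 x 80 mm, fixed grey plastic, open top: one row of square pockets, 72 x 72 mm inside, walls 4 mm thick with tops 12 mm above the bench, floor 4 mm above it; a dark disc marks each middle. Origin: centre of underside; y along the row to the robot's left, x away from the robot (within 0.2 rad). Pocket middles: x = 0, y = +76 mm (left), 0, -76 mm (right).
- tray_two: Two-pocket kit tray, 156 x 80 mm, fixed grey plastic, open top: one row of square pockets, 72 x 72 mm inside, walls 4 mm thick with tops 12 mm above the bench, floor 4 mm above it; a dark disc marks each middle. Origin: centre of underside; y along the row to the robot's left, x away from the robot (within 0.2 rad). Pocket middles: x = 0, y = +38 mm (left), -38 mm (right).
- loupe: Bystander: a waisted aluminium magnifier with a greenish glass lens on top, standing on the bench, 38 mm across and 34 mm high, to the robot's left of the parts. Origin at the centre of its underside.
- caliper: Bystander: a steel caliper with a grey slider lying flat on the bench to the robot's right of the parts, 220 mm long, up to 66 mm wide, 12 mm high. Origin on its underside at the middle of its beam, x along the beam.
Things that resemble listed ones, but are neither listed nor needed, are in the scene too. Leave any red or turquoise look-alike of the thick_plug alone.

How it is judged:
By the outcome, as a careful person would: the job done as asked, in the order asked, and still so for the second after the job is handed in, with the robot touching nothing.
It also fails if it takes over 115 s, if anything falls off the work surface, if the arm or the gripper's body presses on something with over 40 N, if the wrist force passes 120 N, or if a joint passes its speed limit or range.

## Working session

There is one attempt and no reset: what is moved stays moved. The work goes in short steps, Python scripts to look and compute and a tool call to move; the robot and the scene stay as the last step left them, time stands still between calls to the robot, and variables do not carry over. Pictures are saved under pics/ and viewed, and the job is handed in when it is done.

Besides the shell and the picture viewer there is one more tool, called after "Call:" as name(argument=value, ...) on one line, values as JSON. send_rows: Moves the arm, as the interface text tells. Its arguments: {"type":"object","properties":{"motion":{"type":"array"},"gripper":{"type":"number"},"grip_force":{"type":"number"}},"required":["motion"]}

```bash
mkdir -p pics
python3 - <<'E'
from cell import sensors, read_camera
import cv2,numpy as np
s=sensors.observe();print(s)
for n in("scene","top"):
    c=read_camera(n);print(n,c["fx"],c["fy"],c["cx"],c["cy"],np.round(c["extrinsics"],4).tolist(),[k for k in c])
    cv2.imwrite(f"pics/{n}0.png",c["frame"][:,:,::-1])
E
```

```text
{'time': 0.0, 'qpos': array([ 9.60996465e-01,  3.42732906e-01,  1.52500863e+00, -2.79996288e-05,
        1.27538780e+00, -1.46011794e-01]), 'qvel': array([-8.64151376e-07,  5.67158266e-06,  1.83974913e-04,  2.46641841e-03,
        2.99509155e-04,  1.89231809e-03]), 'joint_efforts': array([ 1.35168789e-04, -4.31250679e+01, -2.44216722e+01,  7.17248255e-02,
        5.59438672e-02, -1.07883723e-04]), 'tool_pos': array([0.2346355 , 0.46924389, 0.25104257]), 'tool_rot': array([-1.57232055e+00,  1.97087339e-04, -4.63780046e-01]), 'contact_force': array([ 0.96274306,  0.95047558, -0.52488431]), 'torque': array([ 0.01176765, -0.00330391,  0.01137312]), 'opening': 0.09187080731927476}
scene 432.7478214073423 432.7478214073423 310.90310213049094 192.597731729804 [[-0.8615, 0.5076, -0.0057, 0.4384], [-0.3599, -0.6027, 0.7122, 0.1545], [0.3581, 0.6156, 0.702, -1.2775], [0.0, 0.0, 0.0, 1.0]] ['frame', 'fx', 'fy', 'cx', 'cy', 'extrinsics']
top 407.4694257712132 407.4694257712132 323.1493678759217 201.42071321980205 [[0.0293, -0.9995, -0.0105, -0.0356], [0.9971, 0.0285, 0.0711, -0.5008], [-0.0708, -0.0126, 0.9974, -1.0854], [0.0, 0.0, 0.0, 1.0]] ['frame', 'fx', 'fy', 'cx', 'cy', 'extrinsics']
```

View pics/scene0.png

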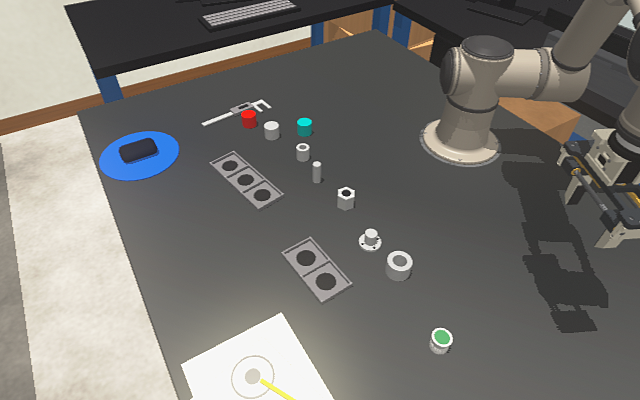

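View pics/top0.png

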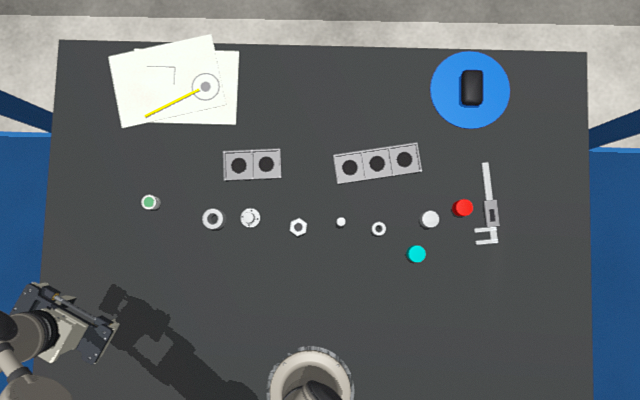

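The scene picture shows both trays, with the loupe at (441,340) and the caliper at (240,112). Top view candidates:
- Large collar (213,218)
- Flanged stud (250,217)
- Hex nut (298,227)
- Thin pin (341,222)
- Small collar (379,229)
- Thick plug (430,219), with a red look-alike at (464,208) and a turquoise one at (417,254)
- Loupe (150,202)

The rings that could be confused are 213, 379, the nut at 298 and the loupe. I'll check these in a close crop.

```bash
cat > h.py <<'E'
import numpy as np,cv2
from cell import read_camera,sensors
def cam(n):
    c=read_camera(n);return c
def ray(c,u,v,z):
    E=c["extrinsics"];R=E[:3,:3];t=E[:3,3]
    d=np.array([(u-c["cx"])/c["fx"],-(v-c["cy"])/c["fy"],-1.0])
    o=-R.T@t;w=R.T@d
    return (o+w*(z-o[2])/w[2])
def proj(c,P):
    p=c["extrinsics"][:3,:3]@np.asarray(P)+c["extrinsics"][:3,3]
    return np.array([c["cx"]+c["fx"]*p[0]/-p[2],c["cy"]-c["fy"]*p[1]/-p[2]])
E
python3 - <<'E'
import cv2
a=cv2.imread('pics/top0.png')[190:265,190:450]
cv2.imwrite('pics/crop1.png',cv2.resize(a,None,fx=3,fy=3,interpolation=cv2.INTER_CUBIC))
b=cv2.imread('pics/scene0.png')[105:290,230:420]
cv2.imwrite('pics/crop2.png',cv2.resize(b,None,fx=3,fy=3,interpolation=cv2.INTER_CUBIC))
E
```

```text
(no output)
```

View pics/crop1.png

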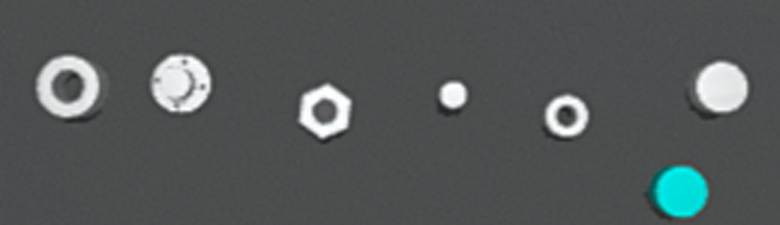

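View pics/crop2.png

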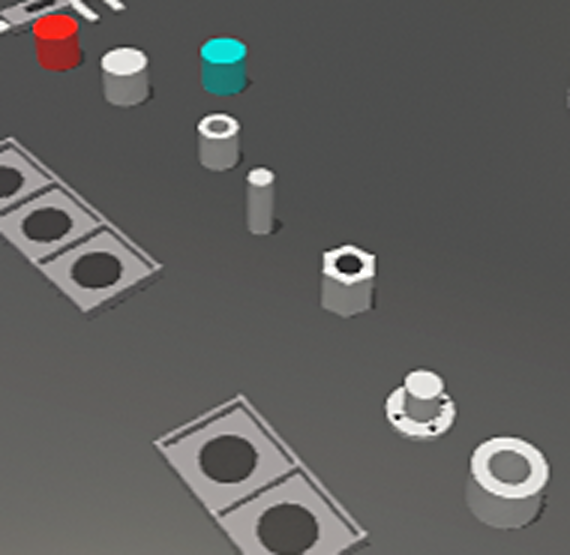

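The crops confirm the choice: large ring, flanged stud with dots, hexagon, thin pin, small ring, then the plain steel plug next to the turquoise look-alike. Next I'll measure positions.

```bash
cat > m.py <<'E'
from h import *
import sys
def blobs(c,lo=150,roi=(195,240,190,450)):
    f=c["frame"];g=f.min(2)
    m=np.zeros(g.shape,np.uint8);y0,y1,x0,x1=roi
    up=cv2.resize(g,None,fx=4,fy=4,interpolation=cv2.INTER_CUBIC)
    mm=(up>lo).astype(np.uint8);k=np.zeros_like(mm);k[y0*4:y1*4,x0*4:x1*4]=1;mm*=k
    out=[]
    cs,_=cv2.findContours(mm,cv2.RETR_EXTERNAL,cv2.CHAIN_APPROX_NONE)
    for q in cs:
        if cv2.contourArea(q)<300: continue
        q=q.reshape(-1,2).astype(np.float32); q=(q+0.5)/4-0.5
        out.append(q)
    return sorted(out,key=lambda q:q[:,0].mean())
E
python3 - <<'E'
from m import *
c=cam("top")
for lo in(170,200):
  for q in blobs(c,lo):
    z=.06 if 335<q[:,0].mean()<347 else .04
    P=np.array([ray(c,u,v,z)[:2] for u,v in q]).astype(np.float32)
    (x,y),r=cv2.minEnclosingCircle(P);M=cv2.moments(P.reshape(-1,1,2))
    e=cv2.fitEllipse(P)
    print(lo,np.round(q.mean(0),1),"circ",round(x,4),round(y,4),round(2*r,4),"ell",np.round(e[0],4),np.round(e[1],4), "area d",round(2*np.sqrt(abs(M["m00"])/np.pi),4))
    if 290<q[:,0].mean()<305:
        ang=np.arctan2(P[:,1]-e[0][1],P[:,0]-e[0][0]);rr=np.hypot(P[:,1]-e[0][1],P[:,0]-e[0][0])
        # corner direction from 6th harmonic
        s=np.argsort(ang);a=np.linspace(-np.pi,np.pi,720,endpoint=False);ri=np.interp(a,ang[s],rr[s],period=2*np.pi)
        ph=np.angle((ri*np.exp(-6j*a)).sum());print("corner dirs deg",np.degrees(-ph/6)%60, "flat normals",(np.degrees(-ph/6)+30)%60)
# trays discs
f=c["frame"];g=f.min(2);up=cv2.resize(g,None,fx=4,fy=4,interpolation=cv2.INTER_CUBIC)
mx=np.zeros_like(up);mx[140*4:190*4,215*4:430*4]=1
for nm,x0,x1 in(("two",215,290),("three",325,430)):
    sub=((up>95)&(mx>0)).astype(np.uint8);sub[:,:x0*4]=0;sub[:,x1*4:]=0
    cs,h=cv2.findContours(sub,cv2.RETR_CCOMP,cv2.CHAIN_APPROX_NONE)
    D=[]
    for q,hh in zip(cs,h[0]):
        if hh[3]>=0 and cv2.contourArea(q)>1000:
            q=(q.reshape(-1,2)+.5)/4-.5
            P=np.array([ray(c,u,v,.004)[:2] for u,v in q]).astype(np.float32)
            e=cv2.fitEllipse(P);D.append(e[0]);print(nm,np.round(q.mean(0),1),np.round(e[0],4),np.round(e[1],4))
    if len(D)>1:
        D=np.array(sorted(D,key=lambda p:-p[1]));d=D[0]-D[-1];print("centre",D.mean(0),"yaw deg",np.degrees(np.arctan2(-d[0],d[1])),"len",np.hypot(*d))
for u,v,z in((150,202,.034),(464,208,.04),(417,254,.04),(490,213,.01),(486,162,.01),(486,235,.01),(476,240,.01)):print(u,v,np.round(ray(c,u,v,z),3))
E
```

```text
170 [212.2 218.4] circ 0.4467 0.2714 0.0539 ell [0.4468 0.2713] [0.0522 0.0527] area d 0.0524
170 [249.6 217.3] circ 0.452 0.1712 0.0516 ell [0.4521 0.1708] [0.0492 0.0498] area d 0.0495
170 [297.9 226.6] circ 0.4317 0.0435 0.0472 ell [0.4315 0.0434] [0.0427 0.0436] area d 0.0429
corner dirs deg 55.08995035266597 flat normals 25.089950352665973
170 [340.6 221.1] circ 0.4489 -0.0683 0.0226 ell [ 0.4487 -0.0685] [0.0211 0.0215] area d 0.0213
170 [378.5 228.2] circ 0.4335 -0.1691 0.0364 ell [ 0.4335 -0.1692] [0.0343 0.0355] area d 0.0349
170 [430.2 218.6] circ 0.4624 -0.3047 0.0446 ell [ 0.4627 -0.3047] [0.0425 0.0436] area d 0.043
200 [212.3 218.4] circ 0.4466 0.2714 0.0521 ell [0.4467 0.2711] [0.0505 0.0506] area d 0.0505
200 [250.7 218.2] circ 0.452 0.1714 0.0503 ell [0.4525 0.172 ] [0.0449 0.0456] area d 0.0428
200 [298.  226.6] circ 0.4317 0.0433 0.0458 ell [0.4314 0.0433] [0.0413 0.042 ] area d 0.0413
corner dirs deg 54.948114721566725 flat normals 24.948114721566725
200 [340.7 221.1] circ 0.4489 -0.0684 0.0213 ell [ 0.4487 -0.0685] [0.0195 0.0202] area d 0.0198
200 [378.5 228.2] circ 0.4338 -0.1691 0.0349 ell [ 0.4335 -0.1692] [0.0328 0.0339] area d 0.0333
200 [430.1 218.6] circ 0.4626 -0.3047 0.043 ell [ 0.4627 -0.3047] [0.0409 0.0419] area d 0.0414
two [238.4 165.1] [0.5965 0.2164] [0.0415 0.0426]
two [265.7 163.8] [0.6023 0.1407] [0.0413 0.042 ]
centre [0.59943703 0.17853668] yaw deg 4.375777689940055 len 0.07597535824405088
three [349.4 167.1] [ 0.5995 -0.0903] [0.0413 0.0415]
three [376.7 163.2] [ 0.6125 -0.1652] [0.0413 0.0423]
three [403.9 159.1] [ 0.626  -0.2401] [0.0414 0.0418]
centre [ 0.61266162 -0.16520106] yaw deg 10.035622592144978 len 0.15205748344253678
150 202 [0.486 0.442 0.034]
464 208 [ 0.493 -0.393  0.04 ]
417 254 [ 0.369 -0.271  0.04 ]
490 213 [ 0.484 -0.474  0.01 ]
486 162 [ 0.623 -0.463  0.01 ]
486 235 [ 0.424 -0.463  0.01 ]
476 240 [ 0.41  -0.436  0.01 ]
```

Everything is measured, so I can plan. Jaws along world +x (tool yaw -90°) clears all neighbours, and I'll go in the order listed.

```bash
cat > p.py <<'E'
import sys,numpy as np
from cell import sensors
from scipy.spatial.transform import Rotation as Ro
s=sensors.observe();R=Ro.from_euler('xyz',s["tool_rot"]).as_matrix()
x,y,z,jaw=map(float,sys.argv[1:5])
d=R.T@(np.array([x,y,z])-s["tool_pos"])
j=np.degrees(np.arctan2(R[1,2],R[0,2]));tw=(j-jaw+90)%180-90
print("t",s["time"],"pos",np.round(s["tool_pos"],4),"jaw",round(j,2),"open",round(s["opening"],4))
print("shift",np.round(d,4),"twist",round(tw,1),"tooly",np.round(R[:,1],4))
E
python3 p.py 0.43 0.22 0.18 0
```

```text
t 0.15 pos [0.2347 0.4693 0.2512] jaw 63.43 open 0.0919
shift [ 0.2862  0.0713 -0.1355] twist 63.4 tooly [-7.e-04 -1.e-03 -1.e+00]
```

Call:
send_rows(motion=[[[0.286,0.071,-0.1355,63.4],[0.286,0.071,-0.1355,63.4],[0.286,0.071,-0.1355,63.4],[0.286,0.071,-0.1355,63.4],[0.286,0.071,-0.1355,63.4],[0.286,0.071,-0.1355,63.4],[0.286,0.071,-0.1355,63.4],[0.286,0.071,-0.1355,63.4]]], gripper=0.7)

```text
time: 0.95
tool_pos: [0.4313, 0.2173, 0.1792]
tool_rot: [-1.573, -0.002, -1.58]
contact_force: [-0.1, 0.4, -0.3]
opening: 0.0644
```

```bash
python3 p.py 0.4335 -0.1692 0.11 0
```

```text
t 0.95 pos [0.4313 0.2173 0.1792] jaw -0.51 open 0.0644
shift [0.3863 0.07   0.0058] twist -0.5 tooly [-0.0019 -0.0021 -1.    ]
```

Call:
send_rows(motion=[[[0.386,0.07,0.006,-0.5],[0.386,0.07,0.006,-0.5],[0.386,0.07,0.006,-0.5],[0.386,0.07,0.006,-0.5],[0.386,0.07,0.006,-0.5],[0.386,0.07,0.006,-0.5],[0.386,0.07,0.006,-0.5],[0.386,0.07,0.006,-0.5]]])

```text
time: 1.75
tool_pos: [0.4333, -0.1712, 0.1096]
tool_rot: [-1.573, -0.002, -1.572]
contact_force: [1.4, 0.9, 0.9]
opening: 0.0643
```

Call:
send_rows(motion=[[[0,0,0,0]]])

```text
time: 1.85
tool_pos: [0.4332, -0.1757, 0.1087]
tool_rot: [-1.573, -0.003, -1.577]
contact_force: [-0.7, 0.2, -0.1]
opening: 0.0646
```

```bash
python3 p.py 0.4335 -0.1692 0.04 0
```

```text
t 1.85 pos [ 0.4332 -0.1757  0.1087] jaw -0.35 open 0.0646
shift [-0.0067  0.0687  0.0003] twist -0.3 tooly [-0.0018 -0.0031 -1.    ]
```

Call:
send_rows(motion=[[[-0.0065,0.0,0.0,-0.3],[-0.0065,0.02,0.0,-0.3],[-0.0065,0.045,0.0,-0.3],[-0.0065,0.069,0.0,-0.3],[-0.0065,0.069,0.0,-0.3],[-0.0065,0.069,0.0,-0.3]]])

```text
time: 2.45
tool_pos: [0.4332, -0.1682, 0.0401]
tool_rot: [-1.573, -0.003, -1.57]
contact_force: [-0.1, 0.1, 0.5]
opening: 0.0645
```

```bash
python3 p.py 0.4335 -0.1692 0.04 0
```

```text
t 2.45 pos [ 0.4332 -0.1682  0.0401] jaw 0.05 open 0.0645
shift [0.001  0.0001 0.0003] twist 0.1 tooly [-0.0026 -0.0026 -1.    ]
```

Call:
send_rows(motion=[[[0.001,0,0,0],[0.001,0,0,0],[0.001,0,0,0],[0.001,0,0,0],[0.001,0,0,0],[0.001,0,0,0]]], gripper=0, grip_force=30)

```text
time: 3.05
tool_pos: [0.4337, -0.1694, 0.0407]
tool_rot: [-1.572, -0.003, -1.57]
contact_force: [0.8, 1.0, 7.3]
opening: 0.0361
```

Call:
send_rows(motion=[[[0,-0.02,0,0],[0,-0.05,0,0],[0,-0.08,0,0],[0,-0.08,0,0],[0,-0.08,0,0]]])

```text
time: 3.55
tool_pos: [0.4336, -0.1691, 0.1206]
tool_rot: [-1.572, -0.003, -1.57]
contact_force: [-0.1, 0.2, -2.7]
opening: 0.0364
```

```bash
python3 p.py 0.5995 -0.0903 0.10 10
python3 - <<'E'
from h import *
for n in("scene","top"):
    c=cam(n);u,v=proj(c,(.43,-.17,.1)).astype(int);print(n,u,v)
    f=c["frame"][max(v-75,0):v+75,max(u-75,0):u+75,::-1];cv2.imwrite(f"pics/g1{n}.png",cv2.resize(f,(400,400)))
a=[cv2.imread(f"pics/g1{n}.png") for n in("scene","top")];cv2.imwrite("pics/g1.png",np.hstack(a))
E
```

```text
t 3.55 pos [ 0.4336 -0.1691  0.1206] jaw 0.03 open 0.0364
shift [-0.0788  0.0201  0.166 ] twist -10.0 tooly [-0.001  -0.0034 -1.    ]
scene 303 127
top 381 229
```

View pics/g1.png

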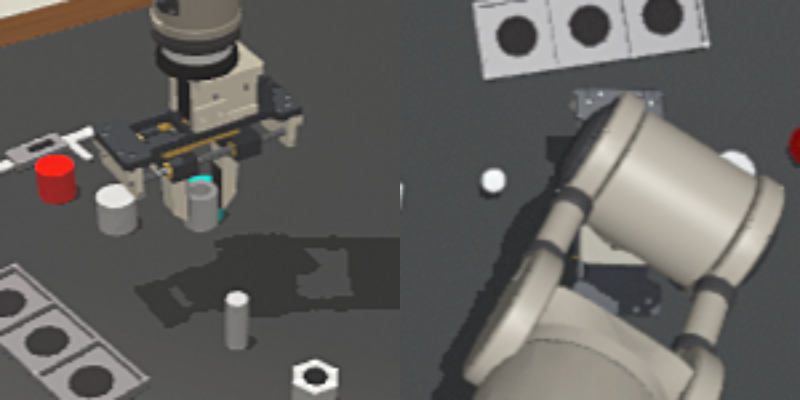

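Small collar held (opening 36.4 mm, 2.7 N weight); the pictures show it between the fingers, lifted clear of the pin at scene-crop (237,320).

Call:
send_rows(motion=[[[-0.0395,0.01,0.083,-5],[-0.079,0.02,0.166,-10],[-0.079,0.02,0.166,-10],[-0.079,0.02,0.166,-10],[-0.079,0.02,0.166,-10],[-0.079,0.02,0.166,-10],[-0.079,0.02,0.166,-10],[-0.079,0.02,0.166,-10]]])

```text
time: 4.45
tool_pos: [0.5978, -0.0903, 0.0985]
tool_rot: [-1.576, -0.001, -1.397]
contact_force: [-0.4, 0.0, -1.7]
opening: 0.0358
```

```bash
python3 p.py 0.5995 -0.0903 0.0455 10
```

```text
t 4.45 pos [ 0.5978 -0.0903  0.0985] jaw 9.96 open 0.0358
shift [0.0002 0.053  0.002 ] twist -0.0 tooly [-0.0047 -0.0017 -1.    ]
```

Call:
send_rows(motion=[[[0,0.02,0.002,0],[0,0.04,0.002,0],[0,0.05,0.002,0],[0,0.053,0.002,0],[0,0.053,0.002,0],[0,0.053,0.002,0]]])

```text
time: 5.05
tool_pos: [0.6, -0.0904, 0.0464]
tool_rot: [-1.574, -0.002, -1.397]
contact_force: [0.3, -0.2, -2.0]
opening: 0.0359
```

```bash
python3 p.py 0.5995 -0.0903 0.0447 10
```

```text
t 5.05 pos [ 0.6    -0.0904  0.0464] jaw 9.95 open 0.0359
shift [-0.0002  0.0017 -0.0005] twist -0.1 tooly [-0.0029 -0.0022 -1.    ]
```

Call:
send_rows(motion=[[[0,0.001,-0.0005,0],[0,0.002,-0.0005,0],[0,0.002,-0.0005,0],[0,0.002,-0.0005,0]]])

```text
time: 5.45
tool_pos: [0.5999, -0.0906, 0.0448]
tool_rot: [-1.573, -0.002, -1.397]
contact_force: [-0.2, 0.0, 1.0]
opening: 0.0359
```

Call:
send_rows(motion=[[[0,0,0,0],[0,0,0,0],[0,0,0,0],[0,0,0,0]]], gripper=0.7)

```text
time: 5.85
tool_pos: [0.5999, -0.0906, 0.0448]
tool_rot: [-1.573, -0.002, -1.397]
contact_force: [-0.7, -0.3, -1.4]
opening: 0.0625
```

Call:
send_rows(motion=[[[0,-0.03,0,0],[0,-0.07,0,0],[0,-0.1,0,0],[0,-0.1,0,0]]])

```text
time: 6.25
tool_pos: [0.6026, -0.0909, 0.1497]
tool_rot: [-1.565, -0.006, -1.397]
contact_force: [0.7, 0.2, 0.7]
opening: 0.0642
```

```bash
python3 p.py 0.4315 0.0434 0.12 25
```

```text
t 6.25 pos [ 0.6026 -0.0909  0.1497] jaw 9.96 open 0.0642
shift [-0.162   0.0279 -0.1454] twist -15.0 tooly [ 0.0068 -0.0049 -1.    ]
```

Call:
send_rows(motion=[[[-0.162,0.028,-0.1455,-15],[-0.162,0.028,-0.1455,-15],[-0.162,0.028,-0.1455,-15],[-0.162,0.028,-0.1455,-15],[-0.162,0.028,-0.1455,-15],[-0.162,0.028,-0.1455,-15],[-0.162,0.028,-0.1455,-15],[-0.162,0.028,-0.1455,-15]]])

```text
time: 7.05
tool_pos: [0.4327, 0.0428, 0.12]
tool_rot: [-1.566, -0.008, -1.136]
contact_force: [-0.3, 0.2, -0.1]
opening: 0.0643
```

```bash
python3 p.py 0.4315 0.0434 0.04 25
python3 - <<'E'
from h import *
c=cam("top");f=c["frame"][130:200,320:440,::-1];cv2.imwrite("pics/t1.png",cv2.resize(f,None,fx=5,fy=5,interpolation=cv2.INTER_CUBIC))
E
```

```text
t 7.05 pos [0.4327 0.0428 0.12  ] jaw 24.92 open 0.0643
shift [-0.0017  0.0799 -0.0012] twist -0.1 tooly [ 0.008 -0.005 -1.   ]
```

View pics/t1.png

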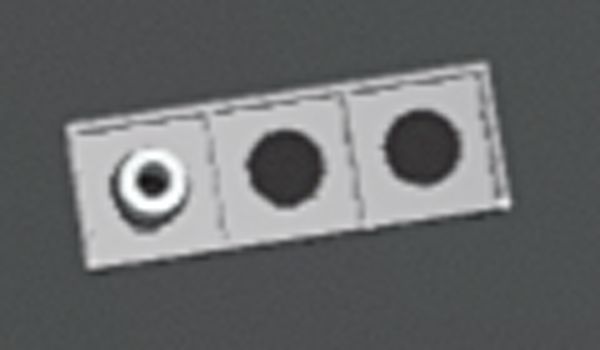

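The picture shows the small collar standing on the middle of the left pocket at (152,183) in the crop; the other pockets are empty.

Call:
send_rows(motion=[[[-0.0017,0.02,-0.001,0],[-0.0017,0.05,-0.001,0],[-0.0017,0.08,-0.001,0],[-0.0017,0.08,-0.001,0],[-0.0017,0.08,-0.001,0]]])

```text
time: 7.6
tool_pos: [0.4319, 0.043, 0.0399]
tool_rot: [-1.567, -0.007, -1.137]
contact_force: [0.1, -0.5, 0.4]
opening: 0.0642
```

Call:
send_rows(motion=[[[0,0,0,0],[0,0,0,0],[0,0,0,0],[0,0,0,0],[0,0,0,0],[0,0,0,0]]], gripper=0)

```text
time: 8.2
tool_pos: [0.4327, 0.043, 0.0408]
tool_rot: [-1.565, -0.008, -1.137]
contact_force: [-0.3, -0.3, 6.7]
opening: 0.0398
```

Call:
send_rows(motion=[[[0,-0.02,0,0],[0,-0.05,0,0],[0,-0.08,0,0],[0,-0.08,0,0],[0,-0.08,0,0],[0,-0.08,0,0]]])

```text
time: 8.8
tool_pos: [0.431, 0.0434, 0.1195]
tool_rot: [-1.567, -0.007, -1.137]
contact_force: [0.1, 0.6, -3.2]
opening: 0.0397
```

```bash
python3 p.py 0.6125 -0.1652 0.10 10
```

```text
t 8.8 pos [0.431  0.0434 0.1195] jaw 24.87 open 0.0397
shift [0.2655 0.0216 0.0769] twist 14.9 tooly [ 0.0061 -0.0049 -1.    ]
```

Call:
send_rows(motion=[[[0.2655,0,0.077,15],[0.2655,0,0.077,15],[0.2655,0,0.077,15],[0.2655,0,0.077,15],[0.2655,0,0.077,15],[0.2655,0,0.077,15],[0.2655,0,0.077,15],[0.2655,0,0.077,15]]])

```text
time: 9.6
tool_pos: [0.6112, -0.1649, 0.119]
tool_rot: [-1.57, -0.003, -1.4]
contact_force: [0.1, 0.6, -3.3]
opening: 0.0398
```

```bash
python3 p.py 0.6125 -0.1652 0.0465 10
```

```text
t 9.6 pos [ 0.6112 -0.1649  0.119 ] jaw 9.81 open 0.0398
shift [0.0003 0.0725 0.0011] twist -0.2 tooly [ 0.0017 -0.0029 -1.    ]
```

Call:
send_rows(motion=[[[0,0.02,0.001,0],[0,0.045,0.001,0],[0,0.068,0.001,0],[0,0.0725,0.001,0],[0,0.0725,0.001,0],[0,0.0725,0.001,0],[0,0.0725,0.001,0]]])

```text
time: 10.3
tool_pos: [0.6123, -0.1645, 0.0468]
tool_rot: [-1.569, -0.003, -1.399]
contact_force: [-0.1, 0.9, -3.3]
opening: 0.0396
```

```bash
python3 p.py 0.6125 -0.1652 0.0447 10
```

```text
t 10.3 pos [ 0.6123 -0.1645  0.0468] jaw 9.84 open 0.0396
shift [0.0007 0.0021 0.0001] twist -0.2 tooly [ 0.0019 -0.003  -1.    ]
```

Call:
send_rows(motion=[[[0.0007,0.001,0,0],[0.0007,0.002,0,0],[0.0007,0.002,0,0],[0.0007,0.002,0,0]]])

```text
time: 10.7
tool_pos: [0.6123, -0.1652, 0.0447]
tool_rot: [-1.57, -0.003, -1.399]
contact_force: [0.3, 0.5, -3.5]
opening: 0.0392
```

Call:
send_rows(motion=[[[0,0,0,0],[0,0,0,0],[0,0,0,0],[0,0,0,0]]], gripper=0.7)

```text
time: 11.1
tool_pos: [0.6125, -0.1653, 0.045]
tool_rot: [-1.569, -0.003, -1.399]
contact_force: [0.0, -0.7, -0.0]
opening: 0.0634
```

Call:
send_rows(motion=[[[0,-0.03,0,0],[0,-0.07,0,0],[0,-0.09,0,0],[0,-0.09,0,0],[0,-0.09,0,0],[0,-0.09,0,0]]])

```text
time: 11.7
tool_pos: [0.6115, -0.1647, 0.1334]
tool_rot: [-1.571, -0.002, -1.399]
contact_force: [-0.1, 0.5, -0.3]
opening: 0.0648
```

```bash
python3 p.py 0.4626 -0.3047 0.12 0
```

```text
t 11.7 pos [ 0.6115 -0.1647  0.1334] jaw 9.83 open 0.0648
shift [ 0.1125  0.0137 -0.1706] twist 9.8 tooly [-3.0e-04 -2.1e-03 -1.0e+00]
```

Call:
send_rows(motion=[[[0.1125,0.0137,-0.1706,0],[0.1125,0.0137,-0.1706,0],[0.1125,0.0137,-0.1706,0],[0.1125,0.0137,-0.1706,0],[0.1125,0.0137,-0.1706,0],[0.1125,0.0137,-0.1706,0],[0.1125,0.0137,-0.1706,0],[0.1125,0.0137,-0.1706,0]]])

```text
time: 12.5
tool_pos: [0.4636, -0.3036, 0.1197]
tool_rot: [-1.571, -0.002, -1.397]
contact_force: [-0.4, 0.8, -0.7]
opening: 0.0639
```

```bash
python3 p.py 0.4626 -0.3047 0.04 10
python3 - <<'E'
from h import *
c=cam("top");f=c["frame"][130:200,320:440,::-1];a=cv2.resize(f,None,fx=3.3,fy=3.3,interpolation=cv2.INTER_CUBIC)
c=cam("scene");u,v=proj(c,(.46,-.3,.05)).astype(int);f=c["frame"][v-60:v+60,u-60:u+60,::-1];b=cv2.resize(f,(400,400),interpolation=cv2.INTER_CUBIC)
a=cv2.copyMakeBorder(a,0,400-a.shape[0],0,0,cv2.BORDER_CONSTANT)
cv2.imwrite("pics/t2.png",np.hstack([a,b]))
E
```

```text
t 12.5 pos [ 0.4636 -0.3036  0.1197] jaw 9.94 open 0.0639
shift [ 0.0008  0.0797 -0.0011] twist -0.1 tooly [-4.0e-04 -1.7e-03 -1.0e+00]
```

View pics/t2.png

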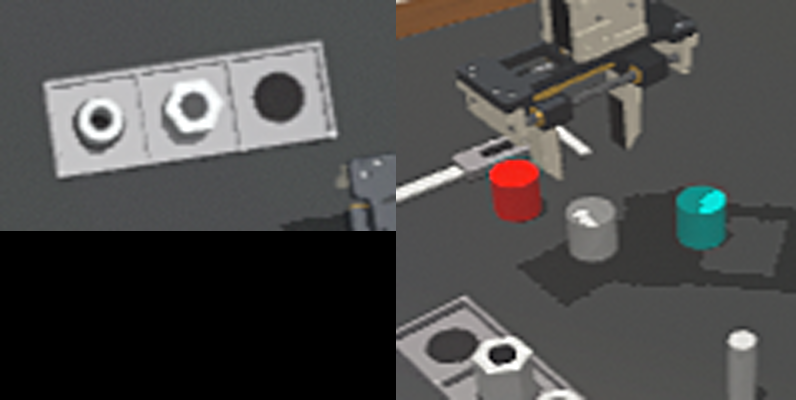

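The nut stands in the middle pocket (crop 193,107), and the open gripper hangs above the steel plug at (592,230), clear of red (517,190) and turquoise (701,217). Descending.

Call:
send_rows(motion=[[[0.0008,0.02,-0.001,0],[0.0008,0.05,-0.001,0],[0.0008,0.075,-0.001,0],[0.0008,0.08,-0.001,0],[0.0008,0.08,-0.001,0],[0.0008,0.08,-0.001,0]]])

```text
time: 13.2
tool_pos: [0.4635, -0.305, 0.041]
tool_rot: [-1.57, -0.003, -1.396]
contact_force: [-0.3, -0.3, 0.0]
opening: 0.0641
```

Call:
send_rows(motion=[[[0,0,0,0],[0,0,0,0],[0,0,0,0],[0,0,0,0],[0,0,0,0],[0,0,0,0]]], gripper=0)

```text
time: 13.8
tool_pos: [0.464, -0.3053, 0.0418]
tool_rot: [-1.569, -0.004, -1.397]
contact_force: [0.4, 1.0, 7.0]
opening: 0.0437
```

Call:
send_rows(motion=[[[0,-0.02,0,0],[0,-0.05,0,0],[0,-0.08,0,0],[0,-0.08,0,0],[0,-0.08,0,0],[0,-0.08,0,0]]])

```text
time: 14.4
tool_pos: [0.4628, -0.3041, 0.1198]
tool_rot: [-1.572, -0.001, -1.397]
contact_force: [-0.1, 0.2, -4.7]
opening: 0.0435
```

```bash
python3 p.py 0.626 -0.2401 0.12 10
```

```text
t 14.4 pos [ 0.4628 -0.3041  0.1198] jaw 9.98 open 0.0435
shift [-0.0348 -0.0004  0.1719] twist -0.0 tooly [-5.0e-04 -1.5e-03 -1.0e+00]
```

Call:
send_rows(motion=[[[-0.035,0,0.172,0],[-0.035,0,0.172,0],[-0.035,0,0.172,0],[-0.035,0,0.172,0],[-0.035,0,0.172,0],[-0.035,0,0.172,0],[-0.035,0,0.172,0]]])

```text
time: 15.1
tool_pos: [0.6246, -0.2401, 0.1181]
tool_rot: [-1.574, 0.0, -1.397]
contact_force: [-0.3, -0.2, -4.6]
opening: 0.0434
```

```bash
python3 p.py 0.626 -0.2401 0.0475 10
```

```text
t 15.1 pos [ 0.6246 -0.2401  0.1181] jaw 9.94 open 0.0434
shift [0.0002 0.0706 0.0016] twist -0.1 tooly [-3.6e-03 -4.0e-04 -1.0e+00]
```

Call:
send_rows(motion=[[[0,0.02,0.0015,0],[0,0.045,0.0015,0],[0,0.066,0.0015,0],[0,0.0705,0.0015,0],[0,0.0705,0.0015,0],[0,0.0705,0.0015,0]]])

```text
time: 15.7
tool_pos: [0.6261, -0.2406, 0.0487]
tool_rot: [-1.573, -0.001, -1.398]
contact_force: [0.5, 0.4, -4.5]
opening: 0.0434
```

```bash
python3 p.py 0.626 -0.2401 0.0454 10
```

```text
t 15.7 pos [ 0.6261 -0.2406  0.0487] jaw 9.9 open 0.0434
shift [-0.0005  0.0033 -0.    ] twist -0.1 tooly [-0.002  -0.0012 -1.    ]
```

Call:
send_rows(motion=[[[0,0.001,0,0],[0,0.002,0,0],[0,0.003,0,0],[0,0.003,0,0],[0,0.003,0,0]]])

```text
time: 16.2
tool_pos: [0.6262, -0.2406, 0.0458]
tool_rot: [-1.573, -0.001, -1.398]
contact_force: [0.6, -0.5, -3.8]
opening: 0.0431
```

Call:
send_rows(motion=[[[0,0.0005,0,0],[0,0.0005,0,0],[0,0.0005,0,0]]])

```text
time: 16.5
tool_pos: [0.6262, -0.2406, 0.0457]
tool_rot: [-1.573, -0.001, -1.398]
contact_force: [-2.1, 0.1, 0.9]
opening: 0.0433
```

Call:
send_rows(motion=[[[0,0,0,0],[0,0,0,0],[0,0,0,0],[0,0,0,0]]], gripper=0.75)

```text
time: 16.9
tool_pos: [0.6264, -0.2407, 0.0458]
tool_rot: [-1.572, -0.001, -1.398]
contact_force: [-1.0, 0.4, -0.0]
opening: 0.0676
```

Call:
send_rows(motion=[[[0,-0.03,0,0],[0,-0.07,0,0],[0,-0.09,0,0],[0,-0.09,0,0],[0,-0.09,0,0],[0,-0.09,0,0]]])

```text
time: 17.5
tool_pos: [0.6257, -0.2402, 0.134]
tool_rot: [-1.575, 0.0, -1.398]
contact_force: [0.4, 0.4, -0.3]
opening: 0.0687
```

```bash
python3 p.py 0.4467 0.2713 0.14 4
```

```text
t 17.5 pos [ 0.6257 -0.2402  0.134 ] jaw 9.9 open 0.0687
shift [-0.5346 -0.0054 -0.0884] twist 5.9 tooly [-3.9e-03 -2.0e-04 -1.0e+00]
```

Call:
send_rows(motion=[[[-0.5346,-0.005,-0.0884,6],[-0.5346,-0.005,-0.0884,6],[-0.5346,-0.005,-0.0884,6],[-0.5346,-0.005,-0.0884,6],[-0.5346,-0.005,-0.0884,6],[-0.5346,-0.005,-0.0884,6],[-0.5346,-0.005,-0.0884,6],[-0.5346,-0.005,-0.0884,6]]], gripper=0.85)

```text
time: 18.3
tool_pos: [0.4923, 0.1384, 0.1373]
tool_rot: [-1.577, -0.0, -1.503]
contact_force: [0.3, -0.0, 0.4]
opening: 0.0779
```

```bash
python3 p.py 0.4467 0.2713 0.12 4
```

```text
t 18.3 pos [0.4923 0.1384 0.1373] jaw 3.89 open 0.0779
shift [-0.1357  0.0176 -0.0363] twist -0.1 tooly [-6.4e-03 -5.0e-04 -1.0e+00]
```

Call:
send_rows(motion=[[[-0.1357,0.0176,-0.0363,0],[-0.1357,0.0176,-0.0363,0],[-0.1357,0.0176,-0.0363,0],[-0.1357,0.0176,-0.0363,0],[-0.1357,0.0176,-0.0363,0],[-0.1357,0.0176,-0.0363,0],[-0.1357,0.0176,-0.0363,0]]])

```text
time: 19.0
tool_pos: [0.4473, 0.2701, 0.1198]
tool_rot: [-1.578, -0.0, -1.505]
contact_force: [0.7, -0.0, -0.9]
opening: 0.0782
```

```bash
python3 p.py 0.4467 0.2713 0.04 4
python3 - <<'E'
from h import *
c=cam("top");f=c["frame"][130:200,320:440,::-1];a=cv2.resize(f,None,fx=3.3,fy=3.3,interpolation=cv2.INTER_CUBIC)
c=cam("scene");u,v=proj(c,(.45,.27,.05)).astype(int);f=c["frame"][v-60:v+60,u-60:u+60,::-1];b=cv2.resize(f,(400,400),interpolation=cv2.INTER_CUBIC)
a=cv2.copyMakeBorder(a,0,400-a.shape[0],0,0,cv2.BORDER_CONSTANT)
cv2.imwrite("pics/t3.png",np.hstack([a,b]))
E
```

```text
t 19.0 pos [0.4473 0.2701 0.1198] jaw 3.77 open 0.0782
shift [-0.0013  0.0798  0.0001] twist -0.2 tooly [-6.7e-03 -8.0e-04 -1.0e+00]
```

View pics/t3.png

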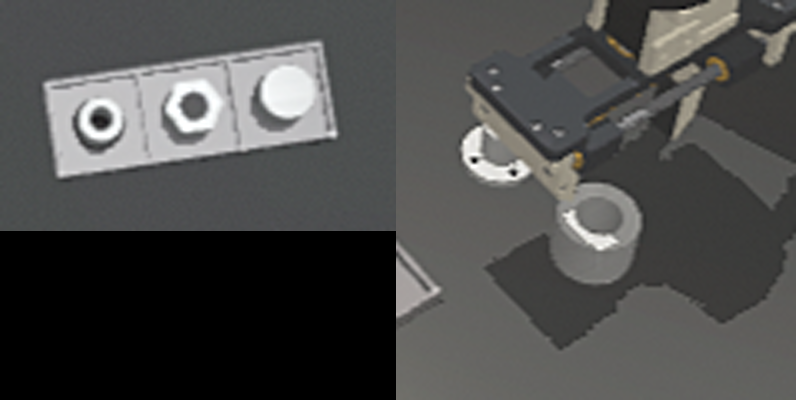

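The three-tray is full: collar (100,121), nut (193,107), plug (288,92). The gripper is above the large collar at (597,235), clear of the stud.

Call:
send_rows(motion=[[[-0.0013,0.02,0,0],[-0.0013,0.05,0,0],[-0.0013,0.075,0,0],[-0.0013,0.0795,0,0],[-0.0013,0.0795,0,0],[-0.0013,0.0795,0,0]]])

```text
time: 19.7
tool_pos: [0.4476, 0.2715, 0.0416]
tool_rot: [-1.575, 0.001, -1.506]
contact_force: [-1.2, 0.2, -0.0]
opening: 0.0779
```

Call:
send_rows(motion=[[[0,0,0,0],[0,0,0,0],[0,0,0,0],[0,0,0,0],[0,0,0,0],[0,0,0,0]]], gripper=0)

```text
time: 20.3
tool_pos: [0.4482, 0.2718, 0.0422]
tool_rot: [-1.574, 0.001, -1.506]
contact_force: [0.0, -0.1, 5.5]
opening: 0.0528
```

Call:
send_rows(motion=[[[0,-0.02,0,0],[0,-0.05,0,0],[0,-0.08,0,0],[0,-0.08,0,0],[0,-0.08,0,0],[0,-0.08,0,0]]])

```text
time: 20.9
tool_pos: [0.4471, 0.2711, 0.1201]
tool_rot: [-1.578, -0.0, -1.506]
contact_force: [0.1, 0.3, -5.5]
opening: 0.053
```

```bash
python3 p.py 0.5965 0.2164 0.12 4.4
```

```text
t 20.9 pos [0.4471 0.2711 0.1201] jaw 3.74 open 0.053
shift [ 0.0644 -0.0009  0.1455] twist -0.7 tooly [-7.1e-03 -8.0e-04 -1.0e+00]
```

Call:
send_rows(motion=[[[0.0644,0,0.1455,0],[0.0644,0,0.1455,0],[0.0644,0,0.1455,0],[0.0644,0,0.1455,0],[0.0644,0,0.1455,0],[0.0644,0,0.1455,0],[0.0644,0,0.1455,0]]])

```text
time: 21.6
tool_pos: [0.5947, 0.2171, 0.1183]
tool_rot: [-1.58, -0.0, -1.504]
contact_force: [-0.2, 0.1, -4.4]
opening: 0.0528
```

```bash
python3 p.py 0.5965 0.2164 0.048 4.4
```

```text
t 21.6 pos [0.5947 0.2171 0.1183] jaw 3.81 open 0.0528
shift [0.0008 0.0703 0.0024] twist -0.6 tooly [-0.0095 -0.0011 -1.    ]
```

Call:
send_rows(motion=[[[0.0005,0.02,0.002,0],[0.0005,0.045,0.002,0],[0.0005,0.066,0.002,0],[0.0005,0.07,0.002,0],[0.0005,0.07,0.002,0],[0.0005,0.07,0.002,0]]])

```text
time: 22.2
tool_pos: [0.5965, 0.2172, 0.0495]
tool_rot: [-1.578, -0.0, -1.504]
contact_force: [0.9, 0.1, -4.1]
opening: 0.0525
```

```bash
python3 p.py 0.5965 0.2164 0.046 4.4
```

```text
t 22.2 pos [0.5965 0.2172 0.0495] jaw 3.84 open 0.0525
shift [0.0008 0.0035 0.    ] twist -0.6 tooly [-7.7e-03 -7.0e-04 -1.0e+00]
```

Call:
send_rows(motion=[[[0.0008,0.001,0,0],[0.0008,0.002,0,0],[0.0008,0.003,0,0],[0.0008,0.0033,0,0],[0.0008,0.0033,0,0]]])

```text
time: 22.7
tool_pos: [0.5965, 0.2164, 0.0464]
tool_rot: [-1.578, -0.0, -1.504]
contact_force: [-0.1, -1.5, -3.3]
opening: 0.0528
```

Call:
send_rows(motion=[[[0,0.0003,0,0],[0,0.0003,0,0],[0,0.0003,0,0]]])

```text
time: 23.0
tool_pos: [0.5965, 0.2163, 0.0463]
tool_rot: [-1.578, -0.0, -1.504]
contact_force: [-1.9, -0.1, -0.3]
opening: 0.0531
```

Call:
send_rows(motion=[[[0,0,0,0],[0,0,0,0],[0,0,0,0],[0,0,0,0]]], gripper=0.85)

```text
time: 23.4
tool_pos: [0.5968, 0.2164, 0.0466]
tool_rot: [-1.578, -0.0, -1.504]
contact_force: [0.6, 0.1, -0.5]
opening: 0.077
```

Call:
send_rows(motion=[[[0,-0.03,0,0],[0,-0.07,0,0],[0,-0.09,0,0],[0,-0.09,0,0],[0,-0.09,0,0],[0,-0.09,0,0]]])

```text
time: 24.0
tool_pos: [0.5965, 0.2162, 0.1349]
tool_rot: [-1.58, -0.001, -1.504]
contact_force: [0.2, 0.7, -0.3]
opening: 0.0781
```

```bash
python3 p.py 0.4488 -0.0684 0.14 4.4
```

```text
t 24.0 pos [0.5965 0.2162 0.1349] jaw 3.84 open 0.0781
shift [ 0.2741 -0.0033 -0.1665] twist -0.6 tooly [-0.0096 -0.0012 -1.    ]
```

Call:
send_rows(motion=[[[0.2741,-0.004,-0.1665,0],[0.2741,-0.004,-0.1665,0],[0.2741,-0.004,-0.1665,0],[0.2741,-0.004,-0.1665,0],[0.2741,-0.004,-0.1665,0],[0.2741,-0.004,-0.1665,0],[0.2741,-0.004,-0.1665,0],[0.2741,-0.004,-0.1665,0]]], gripper=0.55)

```text
time: 24.8
tool_pos: [0.4471, -0.0703, 0.1397]
tool_rot: [-1.583, 0.0, -1.508]
contact_force: [-0.1, 0.7, -0.3]
opening: 0.0506
```

Call:
send_rows(motion=[[[0,0,0,0],[0,0,0,0],[0,0,0,0]]])

```text
time: 25.1
tool_pos: [0.4474, -0.0693, 0.1393]
tool_rot: [-1.584, 0.0, -1.506]
contact_force: [-0.6, 0.8, 0.5]
opening: 0.0507
```

```bash
python3 p.py 0.4488 -0.0684 0.047 4.4
```

```text
t 25.1 pos [ 0.4474 -0.0693  0.1393] jaw 3.7 open 0.0507
shift [-0.0008  0.0923  0.0027] twist -0.7 tooly [-1.290e-02 -3.000e-04 -9.999e-01]
```

Call:
send_rows(motion=[[[-0.0008,0.02,0.0025,0],[-0.0008,0.05,0.0025,0],[-0.0008,0.08,0.0025,0],[-0.0008,0.092,0.0025,0],[-0.0008,0.092,0.0025,0],[-0.0008,0.092,0.0025,0]]])

```text
time: 25.7
tool_pos: [0.4491, -0.0679, 0.0474]
tool_rot: [-1.584, 0.001, -1.505]
contact_force: [-0.5, -0.0, 0.7]
opening: 0.0503
```

```bash
python3 p.py 0.4488 -0.0684 0.047 4.4
python3 - <<'E'
from h import *
c=cam("top");f=c["frame"][130:250,200:320,::-1];a=cv2.resize(f,(400,400),interpolation=cv2.INTER_CUBIC)
c=cam("scene");u,v=proj(c,(.45,-.07,.05)).astype(int);f=c["frame"][v-60:v+60,u-60:u+60,::-1];b=cv2.resize(f,(400,400),interpolation=cv2.INTER_CUBIC)
cv2.imwrite("pics/t4.png",np.hstack([a,b]))
E
```

```text
t 25.7 pos [ 0.4491 -0.0679  0.0474] jaw 3.76 open 0.0503
shift [ 0.0005  0.0004 -0.0003] twist -0.6 tooly [-1.290e-02 -3.000e-04 -9.999e-01]
```

View pics/t4.png

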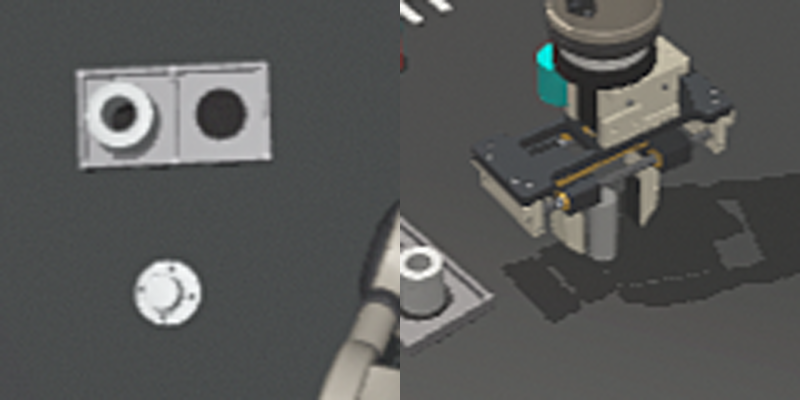

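The large collar stands in the left pocket (120,116), the stud is untouched at (168,293), and the pin at (602,225) is between the fingers.

Call:
send_rows(motion=[[[0.0005,0,0,0],[0.0005,0,0,0],[0.0005,0,0,0],[0.0005,0,0,0],[0.0005,0,0,0],[0.0005,0,0,0],[0.0005,0,0,0]]], gripper=0, grip_force=25)

```text
time: 26.5
tool_pos: [0.4499, -0.0689, 0.0484]
tool_rot: [-1.581, -0.0, -1.506]
contact_force: [0.6, -0.4, 4.3]
opening: 0.0217
```

Call:
send_rows(motion=[[[0,-0.02,0,0],[0,-0.05,0,0],[0,-0.09,0,0],[0,-0.09,0,0],[0,-0.09,0,0],[0,-0.09,0,0]]])

```text
time: 27.1
tool_pos: [0.4496, -0.0684, 0.137]
tool_rot: [-1.584, 0.001, -1.506]
contact_force: [0.5, -0.2, -3.3]
opening: 0.0216
```

```bash
python3 p.py 0.6023 0.1407 0.135 4.4
```

```text
t 27.1 pos [ 0.4496 -0.0684  0.137 ] jaw 3.74 open 0.0216
shift [-1.987e-01 -1.000e-04  1.660e-01] twist -0.7 tooly [-1.330e-02 -2.000e-04 -9.999e-01]
```

Call:
send_rows(motion=[[[-0.199,0,0.166,0],[-0.199,0,0.166,0],[-0.199,0,0.166,0],[-0.199,0,0.166,0],[-0.199,0,0.166,0],[-0.199,0,0.166,0],[-0.199,0,0.166,0],[-0.199,0,0.166,0]]])

```text
time: 27.9
tool_pos: [0.601, 0.1402, 0.1331]
tool_rot: [-1.588, -0.0, -1.506]
contact_force: [0.3, -0.4, -2.4]
opening: 0.0215
```

```bash
python3 p.py 0.6023 0.1407 0.054 4.4
```

```text
t 27.9 pos [0.601  0.1402 0.1331] jaw 3.74 open 0.0215
shift [-0.0004  0.0791  0.0027] twist -0.7 tooly [-0.0171 -0.0011 -0.9999]
```

Call:
send_rows(motion=[[[-0.0005,0.02,0.003,0],[-0.0005,0.05,0.003,0],[-0.0005,0.073,0.003,0],[-0.0005,0.079,0.003,0],[-0.0005,0.079,0.003,0],[-0.0005,0.079,0.003,0]]])

```text
time: 28.5
tool_pos: [0.6026, 0.1398, 0.0547]
tool_rot: [-1.587, -0.0, -1.507]
contact_force: [0.9, -0.1, -2.6]
opening: 0.0217
```

```bash
python3 p.py 0.6027 0.1407 0.0522 4.4
```

```text
t 28.5 pos [0.6026 0.1398 0.0547] jaw 3.66 open 0.0217
shift [-0.0009  0.0025  0.0002] twist -0.7 tooly [-0.0166 -0.0012 -0.9999]
```

Call:
send_rows(motion=[[[-0.0009,0.001,0,0],[-0.0009,0.002,0,0],[-0.0009,0.0022,0,0],[-0.0009,0.0025,0,0],[-0.0009,0.0025,0,0]]])

```text
time: 29.0
tool_pos: [0.6025, 0.1407, 0.0524]
tool_rot: [-1.587, -0.0, -1.507]
contact_force: [-1.8, 0.2, -1.1]
opening: 0.0215
```

Run:
```python
from h import *
c=cam("scene");u,v=proj(c,(.6,.14,.05)).astype(int);f=c["frame"][v-60:v+60,u-60:u+60,::-1];b=cv2.resize(f,(480,480),interpolation=cv2.INTER_CUBIC)
cv2.imwrite("pics/t5.png",b)
```

```text
(no output)
```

View pics/t5.png

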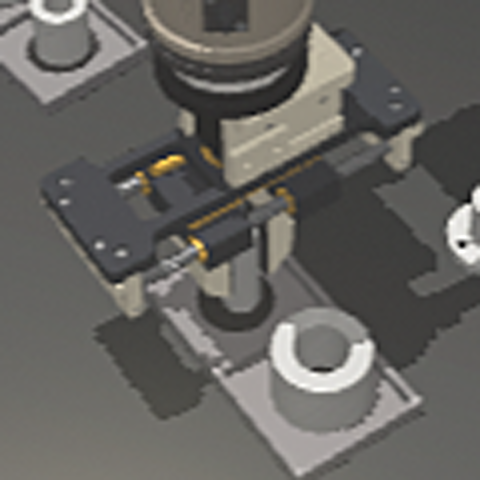

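The pin stands over the disc of the right pocket (240,300) and has just touched the floor. Lowering a hair, then releasing.

Call:
send_rows(motion=[[[0,0.0004,0,0],[0,0.0004,0,0],[0,0.0004,0,0]]])

```text
time: 29.35
tool_pos: [0.6026, 0.1407, 0.0524]
tool_rot: [-1.587, -0.0, -1.507]
contact_force: [-2.0, -0.4, 3.7]
opening: 0.0217
```

Call:
send_rows(motion=[[[0,0,0,0],[0,0,0,0],[0,0,0,0],[0,0,0,0]]], gripper=0.5)

```text
time: 29.75
tool_pos: [0.6027, 0.1408, 0.0523]
tool_rot: [-1.587, -0.0, -1.507]
contact_force: [0.7, -0.0, 0.1]
opening: 0.045
```

Call:
send_rows(motion=[[[0,-0.02,0,0],[0,-0.05,0,0],[0,-0.09,0,0],[0,-0.12,0,0],[0,-0.12,0,0],[0,-0.12,0,0]]])

```text
time: 30.35
tool_pos: [0.6047, 0.1409, 0.1726]
tool_rot: [-1.586, -0.0, -1.507]
contact_force: [-0.9, 0.3, -0.1]
opening: 0.0457
```

```bash
python3 p.py 0.43 0.05 0.2 4.4
```

```text
t 30.35 pos [0.6047 0.1409 0.1726] jaw 3.67 open 0.0457
shift [ 0.0795 -0.0246 -0.1806] twist -0.7 tooly [-0.015  -0.0011 -0.9999]
```

Call:
send_rows(motion=[[[0.08,-0.025,-0.18,0],[0.08,-0.025,-0.18,0],[0.08,-0.025,-0.18,0],[0.08,-0.025,-0.18,0],[0.08,-0.025,-0.18,0],[0.08,-0.025,-0.18,0],[0.08,-0.025,-0.18,0],[0.08,-0.025,-0.18,0]]])

```text
time: 31.15
tool_pos: [0.4313, 0.0499, 0.1997]
tool_rot: [-1.587, 0.0, -1.506]
contact_force: [-0.5, 0.4, -0.2]
opening: 0.0458
```

Run:
```python
from m import *
c=cam("top");cv2.imwrite("pics/fin_top.png",c["frame"][:,:,::-1])
tg={"lc":(.5965,.2164),"pin":(.6023,.1407),"sc":(.5995,-.0903),"nut":(.6125,-.1652),"plug":(.626,-.2401)}
for q in blobs(c,205,(140,190,215,430)):
    for n,t in tg.items():
        z=.064 if n=="pin" else .044
        P=np.array([ray(c,u,v,z)[:2] for u,v in q]).astype(np.float32);e=cv2.fitEllipse(P)
        if np.hypot(*(np.array(e[0])-t))<.02: print(n,np.round((np.array(e[0])-t)*1000,1),"mm size",np.round(e[1],4))
s=cam("scene");cv2.imwrite("pics/fin_scene.png",s["frame"][:,:,::-1])
```

```text
lc [-2.8 -0.8] mm size [0.0502 0.0506]
pin [-2.8 -0.1] mm size [0.0181 0.0205]
sc [-2.  -0.3] mm size [0.0326 0.0338]
nut [-1.8 -0.5] mm size [0.0426 0.0431]
plug [-2.  -0.4] mm size [0.0416 0.0423]
```

View pics/fin_top.png

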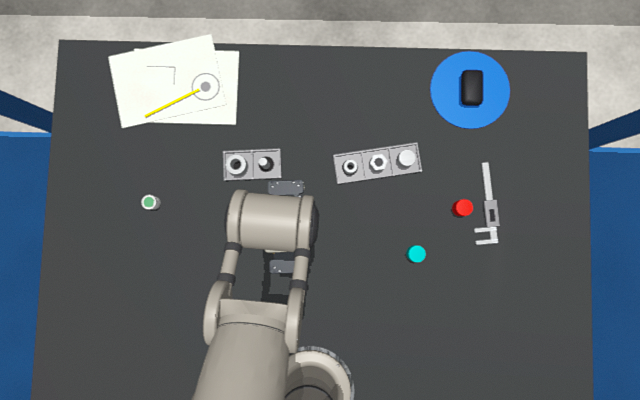

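View pics/fin_scene.png

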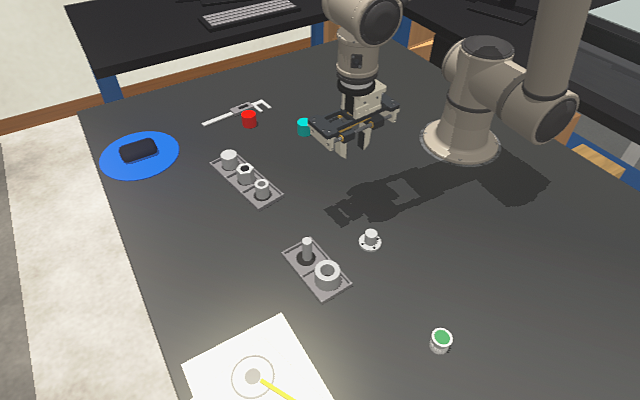

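Kits are complete, bystanders unmoved. The top view shows a consistent -2 to -3 mm offset in x, so I'll cross-check it with the scene camera.

Run:
```python
from m import *
c=cam("scene")
s0=cv2.imread("pics/scene0.png").min(2)
def comp(g,lo,hi,pt,z):
    up=cv2.resize(g,None,fx=4,fy=4,interpolation=cv2.INTER_CUBIC)
    m=((up>=lo)&(up<=hi)).astype(np.uint8);n,l,st,ce=cv2.connectedComponentsWithStats(m)
    x,y=(pt*4).astype(int);k=l[y-6:y+7,x-6:x+7];k=k[k>0]
    if len(k)==0:return None
    i=np.bincount(k).argmax();q=max(cv2.findContours((l==i).astype(np.uint8),cv2.RETR_EXTERNAL,cv2.CHAIN_APPROX_NONE)[0],key=len).reshape(-1,2)
    P=np.array([ray(c,(u+.5)/4-.5,(v+.5)/4-.5,z)[:2] for u,v in q]).astype(np.float32);return cv2.fitEllipse(P)
g1=c["frame"].min(2)
tg={"lc":(.5965,.2164,.044,22),"pin":(.6023,.1407,.064,0),"sc":(.5995,-.0903,.044,14),"nut":(.6125,-.1652,.044,17),"plug":(.626,-.2401,.044,0)}
for n,(x,y,z,r) in tg.items():
    d=comp(s0,0,75,proj(c,(x,y,.004)),.004)
    t=comp(g1,190,255,proj(c,(x-.002+r/1000*.7,y+r/1000*.7,z)),z)
    print(n,"disc",np.round(d[0],4),np.round(d[1],3),"part",t and (np.round(t[0],4),np.round(t[1],3)))
```

```text
lc disc [0.6002 0.2167] [0.041 0.041] part (array([0.5979, 0.2171]), array([0.051, 0.052]))
pin disc [0.6058 0.1412] [0.041 0.042] part (array([0.6031, 0.142 ]), array([0.019, 0.021]))
sc disc [ 0.6025 -0.0898] [0.041 0.041] part (array([ 0.601 , -0.0894]), array([0.034, 0.035]))
nut disc [ 0.6156 -0.1646] [0.041 0.041] part (array([ 0.6132, -0.1645]), array([0.041, 0.042]))
plug disc [ 0.6291 -0.2396] [0.04  0.041] part (array([ 0.6274, -0.2386]), array([0.041, 0.041]))
```

Both cameras agree: every part is within about 3 mm of its pocket's middle, well inside the pocket's free room, and upright. I'm leaving them and handing in.

```bash
python3 -c "
from cell import hand_in,sensors
print(sensors.observe()['time']);print(hand_in())"
```

```text
31.3
the job is handed in; nothing more can be done
None
```

I made up both kits and handed the job in at 31.3 s.

- **Three-pocket tray:** small collar, hexagonal nut and thick plug, from the robot's left to its right.
- **Two-pocket tray:** large collar in the left pocket, thin pin in the right.

**Final check:** all five parts stand upright in the right pockets and the gripper is clear of everything. The stud, magnifier, caliper and both look-alikes look unmoved in the last pictures; I checked these by eye only.

**What was not perfect:**
- Both cameras put every part about 1.5–3 mm nearer the robot than the marked middle, probably from camera calibration. Sideways they are within about 1 mm. I left them, since a 72 mm pocket has ample room.
- The tool had drifted to about 1° of tilt by the last part. The pin still stood upright after release.
- Contact forces I read between moves stayed below 8 N.

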